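Shut the control box and pin its hasp

TASK

The repaired control box is ready to go out: swing its door fully shut so that the roller catch snaps and holds it. Then take the locking pin out of the tool block and put it down through the hasp at the free edge of the door, through both lugs and the door's tongue between them, until its collar sits on the upper lug, and let go. Leave the two drivers standing in the block, and the basket and the pliers where they lie.

Things in the scene. Friction and masses are not known exactly. Their poses are not given: they have to be found in the camera images.
- case: Control box: black sheet steel, 220 mm wide, 120 mm deep, top 162 mm above the bench, standing upright on four feet; does not move. Origin at the centre of its footprint on the bench; -x is its open front, +y the hinge side, -y the side with the hasp, z up
- door_panel (a joint): Door angle (rad): 0 fully shut, growing as it opens outward (clockwise seen from above), at most 1.9; starts between 0.45 and 0.85 and stays where it is left. A sprung roller catch resists from about 0.07 rad; pushed past about 0.04 rad (some 5 N near the free edge) it snaps the door to 0 and holds it
- door_hinge (a point): Point on the door's upright hinge axis, in the plane of its outer face, 85 mm above the bench. The door is a flat black panel 220 mm wide, 15 mm thick, 13 to 157 mm above the bench. Axes turn with it: x through its thickness to the inner side (the way to push it shut), -y along the door from hinge to free edge, z up
- door_edge (a point): Point on the door's outer face at its free upright edge, 220 mm from the hinge, 85 mm above the bench; axes as door_hinge. The outer face is flat for pushing, but for a thin strap (3 mm) near the top within 50 mm of this edge
- lug_hole (a point): Centre of the upper hasp lug's hole at its upper face, 156 mm above the bench. The hasp is a zinc-coated bracket outside the box's side wall at the door's free edge: two level plates 5 mm thick, 13 mm apart, one above the other, each with a 15.5 mm round hole on one upright axis, 28 mm out from the wall. Axes as the box: x to its back, y to the hinge side, z up
- tongue_hole (a point): Centre of the 15.5 mm hole in the door's tongue, a level zinc-coated plate 5 mm thick that sticks out 42 mm past the door's free edge, 147 mm above the bench. With the door shut it lies between the two lugs, its hole in line with theirs; axes as door_hinge
- pin: Locking pin, 101 mm long, about 0.13 kg: steel shank 12 mm across with tapered tip, collar 26 mm across, black drum-shaped knob 28 mm across. Origin at the tip's middle, z along the pin to the knob: collar from 55 to 61 mm, knob from 61 to 101 mm. Starts knob up in a hole of the tool block, collar on the block's top
- block: Grey plastic tool block, fixed, 210 x 56 x 65 mm high, origin at the centre of its underside, z up. Three upright holes 14 mm in diameter and 58 mm deep in a row along its x axis, at x = -75, 0 and 75 mm; the pin and the two drivers stand in them in any order
- driver: Screwdriver standing in the block, 152 mm long, its tapered, waisted black handle up (30 mm across, top 162 mm above the bench); leave alone. Origin at the lower end, z up along it
- nutdriver: Nut driver standing in the block, 138 mm long, its straight black handle up (26 mm across, top 148 mm above the bench), with a grey band; leave alone. Origin at the lower end, z up along it
- basket: Yellow plastic basket of screws, 110 x 160 x 50 mm high, loose; leave alone. Origin at the centre of its underside
- pliers: Pliers with green grips lying on the bench, 170 mm long, 12 mm high; leave alone. Origin at the pivot, jaws along x
Mind the look-alikes: they are no part of the job. What is shaped like the pin but turquoise is not meant.

How it is judged (in metres and radians):
On the way, in this order (a step that is already met when the one before it is completed fails the run):
1. the door is shut on its catch (value of joint door_panel below 0.015 rad), for 0.3 s.
2. the pin has gone down through both lugs (z of pin in the frame of lug_hole below -0.03 m and horizontal distance between pin and lug_hole below 0.007 m), for 0.1 s.
At the end, for the whole second after the job is handed in: The door is shut on its catch (within 0.015 rad), and the pin stands at rest and upright (within 0.1 rad) in the hasp, its tip within 6 mm of the hole's axis and its collar within 4 mm of the upper lug's upper face (value of joint door_panel below 0.015 rad and z of pin in the frame of lug_hole below -0.051 m and horizontal distance between pin and lug_hole below 0.006 m and angle between pin's own z axis and vertical below 0.1 rad and linear speed of pin below 0.02 m/s); the robot touches nothing.
It fails at once if a driver is pulled up, knocked over or bent aside in the block (20 mm or 0.3 rad) (distance of any of driver, nutdriver from where it was at the start of the episode above 0.02 m or angle between any of driver, nutdriver's own z axis and vertical above 0.3 rad).
It fails at once if the basket or the pliers are shifted by more than 25 mm (distance of any of basket, pliers from where it was at the start of the episode above 0.025 m).
It also fails if it takes over 67 s, if anything falls off the work surface, if the arm or the gripper's body presses on something with over 40 N, if the wrist force passes 120 N, or if a joint passes its speed limit or range.

ROBOT

A 6-joint arm with a two-finger parallel gripper is mounted at the origin on the work surface. World frame = base frame: x ahead of the robot, y to its left, z up, the work surface at z = 0. Lengths are in mm, angles in rad, forces in N, time in s.
With the tool pointing down it reaches from about 350 to 975 mm from the base axis. Payload 7.1 kg.
Tool frame: the origin (TCP) lies midway between the tips of the shut fingers; the grasp point (between the pads) lies 19 mm behind it; z points along the fingers, y is the line along which they close (so a half turn about z gives the same grasp; the last joint's range is limited). The gripper opens to 88 mm and grips with 3 to 60 N. Pads are 20 mm wide; open, the fingers measure 115 mm over their backs; the gripper's body (75 mm by 178 mm) begins 61 mm behind the grasp point.
Start: joints at [1.306, 0.423, 1.63, -0, 1.089, -0.019], TCP at [152.051, 606.205, 189.675] pointing down, gripper open.
Joint ranges: [-3, 3], [-0.9, 2.11], [0.09, 2.58], [-1.31, 4.45], [0.11, 2.69], [-2.54, 2.54]. Speed limits (rad/s): [2.39, 2.39, 3.01, 3.14, 3.14, 3.14].

INTERFACE

Orientations are given as a rotation vector (axis times angle).
In Python, from workcell import get_obs, get_image, camera_params, close_job gives the robot as it stands.
- The arm moves only by the shell command python3 -m creep 'ROWS' [OPENING]. ROWS is a JSON object of lists of equal length, an entry for each row: "delta_pos": the shift along the tool's x, y, z in m, a list of three; "twist": the turn, a rotation vector about the tool's x, y, z in degrees, a list of three. A call has 1 to 20 rows; each row shifts and turns the commanded pose from where the row before left it, along the tool's axes as they then stand; what a row does not reach is not made up. A row lasts 1/12 s, in which the tool goes at most 41.7 mm and 7.16 degrees, less where a joint would pass 70% of its speed; a pose out of reach is approached as far as the arm can. A call with a gripper value outside its range is refused whole. OPENING is the opening, from 0 (shut) to 1 (fully open), set as the call begins (- or left out, the last holds). The fingers move at their own pace and stop on an object; the grip force is fixed at half the most. Time passes only in rows, so rows that do not move let the fingers close. It gives the time, the measured TCP pose, the force, the opening and the grip force at its end, in the units of the state.
- get_obs(): the state, without advancing time (a new reading comes with each control period).
- get_image(name): name is "side" or "top" or "wrist"; returns (picture, depth): 480x640x3 uint8, red, green, blue; 480x640 float32, mm along the optical axis (not along the pixel's ray), 0 where there is no reading.
- camera_params(name): a dict with "camera_matrix" (3x3 intrinsics, pixels), "extrinsics" (4x4, takes a point from camera to world coordinates). Camera axes: x right, y down, z forward; pixel columns grow to the right and rows downward; lengths in mm; the calibration is good to about 2 mm. A picture is of the moment at which its call begins: read the wrist's pose just before it. camera_params takes no time and is no camera call; for the wrist camera it gives the pose at the moment of the call.
- close_job(): hands the job in; it is judged then, once.
The state is a dict: "t": time; "qpos": joint angles; "qvel": joint speeds; "joint_torque": joint torques, N m; "ee_pos": TCP position; "orientation": TCP orientation; "ft_force": force on the tool from outside, world axes, zero at the start; "moment": the same for the moment, N m; "width": finger opening in mm; "grasp_force": force on a finger pad.
Only numpy, scipy, OpenCV 4.12 (cv2) and the standard library are available. Lean on these libraries where they do the work, as an engineer would, in place of code of your own. Each camera call takes 0.05 s, during which the arm holds its last target. There are 200 camera calls.

## Working session

There is one attempt and no reset: what is moved stays moved. The work goes in short steps, Python scripts to look and compute and a shell command to move; the robot and the scene stay as the last step left them, time stands still between calls to the robot, and variables do not carry over. Pictures are saved under pics/ and viewed, at most 14 in all, crops included, and the job is handed in when it is done.

```bash
mkdir -p pics; cat > h.py <<'E'
import numpy as np, cv2
from workcell import get_obs, get_image, camera_params, close_job
from scipy.spatial.transform import Rotation as R
def shot(n):
    p=camera_params(n); im,d=get_image(n); K=np.array(p["camera_matrix"]);T=np.array(p["extrinsics"])
    return im,d,K,T
def cloud(d,K,T):
    v,u=np.indices(d.shape); P=np.stack([(u-K[0,2])/K[0,0]*d,(v-K[1,2])/K[1,1]*d,d],-1)
    W=P@T[:3,:3].T+T[:3,3]; W[d==0]=np.nan; return W
def save(n,im): cv2.imwrite("pics/"+n+".png",im[...,::-1])
def ray(u,v,z,K,T):
    r=T[:3,:3]@np.array([(u-K[0,2])/K[0,0],(v-K[1,2])/K[1,1],1]); o=T[:3,3]
    return o+r*(z-o[2])/r[2]
E
python3 - <<'E'
from h import *
for n in("side","top"):
    im,d,K,T=shot(n); save(n+"0",im); np.savez("pics/"+n+"0.npz",im=im,d=d,K=K,T=T)
    print(n,T.round(2).tolist(),K[0,0],(d>0).mean())
o=get_obs();print(o)
E
```

```text
side [[0.99, -0.07, 0.11, 442.41], [-0.13, -0.53, 0.84, -765.69], [0.0, -0.85, -0.53, 622.61], [0.0, 0.0, 0.0, 1.0]] 444.51971691561454 0.99599609375
top [[-0.01, -0.99, 0.12, 436.05], [-1.0, 0.01, 0.0, 29.49], [-0.0, -0.12, -0.99, 1111.18], [0.0, 0.0, 0.0, 1.0]] 510.2173255841928 0.9958203125
{'t': 0.1, 'qpos': array([ 1.30601579e+00,  4.23757066e-01,  1.63057869e+00, -1.05091702e-05,
        1.08860519e+00, -1.90136401e-02]), 'qvel': array([ 0.00047721, -0.00170076, -0.00042827,  0.00062576,  0.00049153,
       -0.00158309]), 'joint_torque': array([ 2.96130975e-05, -5.45614922e+01, -2.74324733e+01,  6.44678785e-02,
        1.88692147e-02, -5.18929437e-05]), 'ee_pos': array([151.91008861, 605.71021815, 188.99776111]), 'orientation': array([-3.85048956e-01, -3.11772307e+00,  2.09855281e-03]), 'ft_force': array([0.36920454, 0.0005611 , 0.5057443 ]), 'moment': array([-0.02881121,  0.03131512, -0.00719511]), 'grasp_force': 0.0, 'width': 87.83094369800288}
```

```bash
ls; python3 -m creep --help 2>&1 | head -20
```

```text
h.py
pics
invalid input: not JSON, or not a number
```

View pics/top0.png

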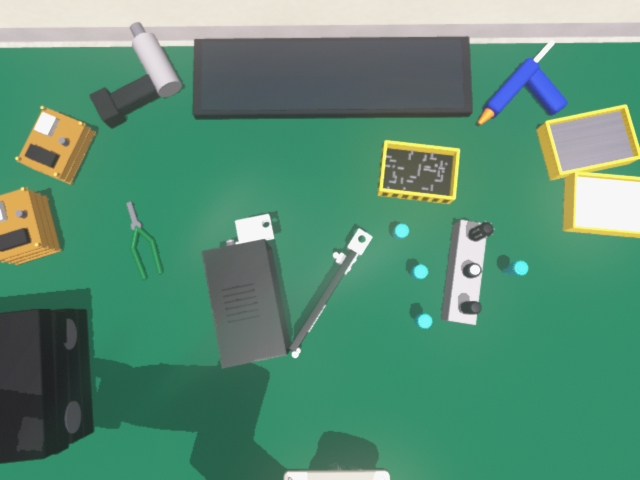

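View pics/side0.png

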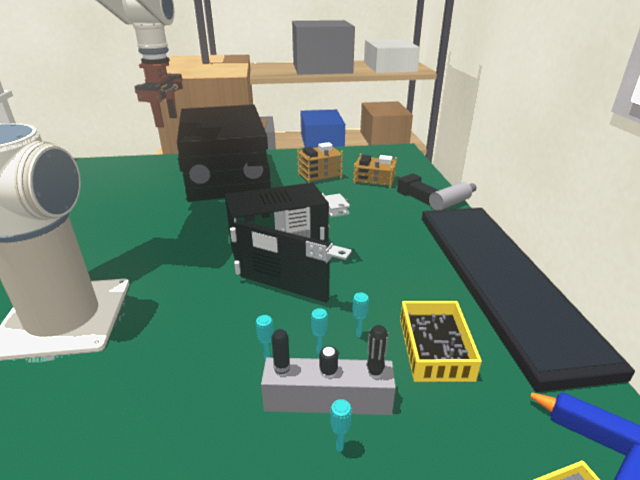

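The top view (up = +x, right = -y) shows the case at (246,303), its hasp at (255,228), the door open from its hinge at (295,352) to the tongue at (360,240), and the block at (465,272). The pin is the short knob in the middle hole at (473,270), with turquoise decoys around it. In the side view the pin's knob is at (329,360), between the two drivers.

```bash
python3 - <<'E'
from h import *
f=np.load("pics/top0.npz"); im,d,K,T=[f[k] for k in("im","d","K","T")]
W=cloud(d,K,T)
def reg(u0,u1,v0,v1,z0,z1,extra=None):
    m=np.zeros(d.shape,bool); m[v0:v1,u0:u1]=True
    m&=(W[...,2]>z0)&(W[...,2]<z1); return m
m=reg(195,293,225,375,152,172); P=W[m]; print("case",np.nanmedian(P[:,2]),cv2.minAreaRect(P[:,:2].astype(np.float32)))
m=reg(435,500,215,330,58,72); P=W[m]; print("block",np.median(P[:,2]),cv2.minAreaRect(P[:,:2].astype(np.float32)))
for n,b in dict(pin=(460,485,258,282),d1=(470,495,220,242),d2=(460,485,298,318)).items():
    m=reg(*b,95,175); P=W[m]; zt=np.percentile(P[:,2],90); Q=P[P[:,2]>zt-6]; c,r=cv2.minEnclosingCircle(Q[:,:2].astype(np.float32)); print(n,zt,c,r,Q.mean(0),len(Q))
m=reg(285,345,250,360,140,166); P=W[m]; print("door",np.median(P[:,2]),cv2.minAreaRect(P[:,:2].astype(np.float32)))
for n,(u,v) in dict(tongue=(362,239),lug=(265,224)).items(): print(n,W[v-4:v+5:2,u-4:u+5:2,2].round(0).tolist())
g=cv2.resize(im[205:370,225:385],None,fx=5,fy=5,interpolation=cv2.INTER_CUBIC)[:600]; save("crop0",cv2.resize(im[205:280,225:385],None,fx=5,fy=5,interpolation=cv2.INTER_CUBIC))
E
```

```text
case 162.32571396916495 ((473.7586669921875, 167.86935424804688), (256.29888916015625, 136.4111785888672), 10.579974174499512)
block 65.06426412601377 ((515.8106079101562, -274.727294921875), (58.13800811767578, 210.1375274658203), 80.55503845214844)
pin 113.44875453281904 (515.5159912109375, -273.8893127441406) 13.677504539489746 [ 515.72153555 -273.6324903   111.47505492] 151
d1 162.42338695764528 (589.1339721679688, -286.6187438964844) 12.530640602111816 [ 588.95186853 -285.49989167  160.77719561] 124
d2 149.0583960268517 (441.6121826171875, -261.4736633300781) 12.420373916625977 [ 441.64804604 -261.33400446  147.17298663] 122
door 157.17863256927683 ((443.4417724609375, 36.941707611083984), (27.354990005493164, 206.63162231445312), 59.49958038330078)
tongue [[148.0, 148.0, 144.0, 145.0, 145.0], [-3.0, -1.0, -1.0, 5.0, 147.0], [-0.0, -0.0, 1.0, -0.0, 148.0], [146.0, -2.0, 1.0, 3.0, 147.0], [147.0, 148.0, 145.0, 149.0, 146.0]]
lug [[157.0, 156.0, 137.0, 151.0, 156.0], [157.0, 137.0, 2.0, -3.0, 138.0], [156.0, 135.0, 0.0, -1.0, 3.0], [158.0, 1.0, -1.0, 2.0, 155.0], [151.0, 157.0, 157.0, 156.0, 156.0]]
```

View pics/crop0.png

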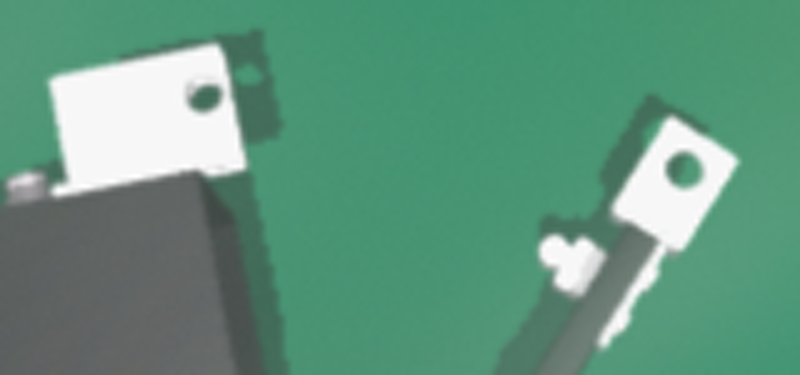

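The crop shows the upper lug's hole at about (266,224) and the tongue's hole at about (362,239) in the full image. Both are cleanly visible.

```bash
python3 - <<'E'
from h import *
f=np.load("pics/top0.npz"); im,d,K,T=[f[k] for k in("im","d","K","T")]
W=cloud(d,K,T)
def holec(u,v,z,r=9):
    s=8; g=cv2.cvtColor(im[v-r:v+r+1,u-r:u+r+1],cv2.COLOR_RGB2HSV)[...,1].copy()
    g=cv2.resize(g,None,fx=s,fy=s,interpolation=cv2.INTER_CUBIC); b=(g>70).astype(np.uint8)
    cs,_=cv2.findContours(b,cv2.RETR_LIST,cv2.CHAIN_APPROX_NONE); c0=np.array([g.shape[1]/2]*2)
    cs=[c for c in cs if cv2.contourArea(c)>500 and cv2.boundingRect(c)[2]<100]
    for c in cs:
        (x,y),r_=cv2.minEnclosingCircle(c); e=cv2.fitEllipse(c)
        uu,vv=(x+.5)/s-.5+u-r,(y+.5)/s-.5+v-r; ue,ve=(e[0][0]+.5)/s-.5+u-r,(e[0][1]+.5)/s-.5+v-r
        print(" c",uu,vv,r_/s,ray(uu,vv,z,K,T).round(1),"ell",ray(ue,ve,z,K,T).round(1),np.array(e[1])/s)
print("lug");holec(266,224,156); print("tongue");holec(362,239,147)
m=np.zeros(d.shape,np.uint8); m[225:375,195:293]=((W[...,2]>159.5)&(W[...,2]<166)&(im.max(-1)<130))[225:375,195:293]
m=cv2.morphologyEx(m,cv2.MORPH_OPEN,np.ones((3,3)))
cs,_=cv2.findContours(m,cv2.RETR_EXTERNAL,cv2.CHAIN_APPROX_NONE); c=max(cs,key=cv2.contourArea)
pts=np.array([ray(u,v,162,K,T)[:2] for u,v in c[:,0]],np.float32); r=cv2.minAreaRect(pts); print("case",r,cv2.boxPoints(r).round(1).tolist())
hs=cv2.cvtColor(im,cv2.COLOR_RGB2HSV); t=(abs(hs[...,0].astype(int)-92)<8)&(hs[...,1]>150)&(hs[...,2]>120)
n,l,st,c=cv2.connectedComponentsWithStats(t.astype(np.uint8))
for i in range(1,n):
    if st[i,4]>60: P=W[l==i]; zt=np.nanpercentile(P[:,2],90); print("turq",zt,np.nanmedian(P[P[:,2]>zt-6],0).round(0))
# door top face points
m=np.zeros(d.shape,bool); m[255:345,295:348]=True; m&=(W[...,2]>153)&(W[...,2]<161)&(im.max(-1)<120)
P=W[m][:,:2].astype(np.float32); print("door",cv2.fitLine(P,cv2.DIST_HUBER,0,.01,.01).ravel(),cv2.minAreaRect(P),len(P))
E
```

```text
lug
 c 265.6875 224.1875 2.465397834777832 [601.9 131.5 156. ] ell [601.9 131.4 156. ] [3.21409607 4.81744146]
 c 272.625 224.0 9.84768009185791 [602.1 118.3 156. ] ell [610.1 117.2 156. ] [ 4.67306185 25.07210541]
tongue
 c 368.4375 243.7891664505005 5.532371997833252 [563.8 -63.6 147. ] ell [560.7 -65.2 147. ] [ 4.9625783  10.79012489]
 c 361.5177631378174 238.69210529327393 3.158186197280884 [573.8 -50.5 147. ] ell [573.8 -50.6 147. ] [5.95732737 6.08570862]
 c 367.5 232.3125 4.802762031555176 [586.  -62.2 147. ] ell [587.5 -64.8 147. ] [4.59262562 9.15521336]
 c 354.5 232.25 3.3131020069122314 [586.3 -37.4 147. ] ell [587.8 -36.5 147. ] [3.42142868 6.23760414]
case ((454.89202880859375, 171.73439025878906), (220.016845703125, 120.21705627441406), 11.038494110107422) [[335.3999938964844, 209.6999969482422], [358.3999938964844, 91.69999694824219], [574.4000244140625, 133.8000030517578], [551.4000244140625, 251.8000030517578]]
turq 103.05931889762783 [ 523. -371.  100.]
turq 101.8824159671148 [ 417. -173.   99.]
door [  0.85073996  -0.5255869  450.49002     33.271137  ] ((459.29156494140625, 23.26034927368164), (14.705601692199707, 187.50082397460938), 57.381526947021484) 335
```

```bash
cat >> h.py <<'E'
C=np.array([454.9,171.7]); A=np.deg2rad(11.04); HG=C-75*np.array([-np.sin(A),np.cos(A)])-110*np.array([np.cos(A),np.sin(A)])
def go(x,y,z,yaw):
    "tool-down target, yaw = direction (deg) of tool y; prints delta in tool frame after levelling/turning, m"
    o=get_obs(); Rc=R.from_rotvec(o["orientation"]); p=o["ee_pos"]
    a=np.deg2rad(yaw); yv=np.array([np.cos(a),np.sin(a),0]); zv=np.array([0,0,-1.]); Rt=R.from_matrix(np.stack([np.cross(yv,zv),yv,zv],1))
    D=np.array([x,y,z])-p
    print("pos",p.round(1),"t",round(o["t"],2),"F",o["ft_force"].round(1),"w",round(o["width"],1),"yawy",np.rad2deg(np.arctan2(*Rc.as_matrix()[[1,0],1])).round(2),"tilt",np.rad2deg(np.arccos(-Rc.as_matrix()[2,2])).round(2))
    print(" twist deg",np.rad2deg((Rc.inv()*Rt).as_rotvec()).round(2)," delta now-frame",(Rc.inv().apply(D)/1e3).round(4)," after-turn",(Rt.inv().apply(D)/1e3).round(4))
def door(s,out,th):
    a=A-th; u=np.array([np.cos(a),np.sin(a)]); n=np.array([-u[1],u[0]]); return HG+s*u-out*n, np.rad2deg(a)+90
E
python3 - <<'E'
from h import *
print(HG)
p,y=door(150,45,0.756); print(p,y); go(*p,260,y)
E
```

```text
[361.29775825  77.02360199]
[464.09148127 -41.12228456] 57.724390688109764
pos [151.9 605.7 189. ] t 0.1 F [0.4 0.  0.5] w 87.8 yawy 75.92 tilt 0.08
 twist deg [-8.000e-02  1.000e-02  1.819e+01]  delta now-frame [-0.4602 -0.5515 -0.0703]  after-turn [-0.6093 -0.3802 -0.071 ]
```

```bash
python3 -m creep '{"delta_pos":[[0,0,-0.035],[0,0,-0.035],[-0.0256,-0.0306,0],[-0.0256,-0.0306,0],[-0.0256,-0.0306,0],[-0.0256,-0.0306,0],[-0.0256,-0.0306,0],[-0.0256,-0.0306,0],[-0.0256,-0.0306,0],[-0.0256,-0.0306,0],[-0.0256,-0.0306,0],[-0.0256,-0.0306,0],[-0.0256,-0.0306,0],[-0.0256,-0.0306,0],[-0.0256,-0.0306,0],[-0.0256,-0.0306,0],[-0.0256,-0.0306,0],[-0.0256,-0.0306,0],[-0.0256,-0.0306,0],[-0.0256,-0.0306,0]],"twist":[[0,0,0],[0,0,0],[0,0,0],[0,0,0],[0,0,0],[0,0,0],[0,0,0],[0,0,0],[0,0,0],[0,0,0],[0,0,0],[0,0,0],[0,0,0],[0,0,0],[0,0,0],[0,0,0],[0,0,0],[0,0,0],[0,0,0],[0,0,0]]}' 0
python3 - <<'E'
from h import *
p,y=door(150,45,0.756); go(*p,100,y)
E
```

```text
t: 1.77
ee_pos: [465.2, -42.2, 259.6]
orientation: [-0.386, -3.118, -0.0]
ft_force: [0.9, 0.6, 0.2]
width: 0.6
grasp_force: 0.0
pos [465.2 -42.2 259.6] t 1.77 F [0.9 0.6 0.2] w 0.6 yawy 75.89 tilt 0.01
 twist deg [ 0.000e+00 -1.000e-02  1.817e+01]  delta now-frame [0.0013 0.0008 0.1596]  after-turn [0.0015 0.0004 0.1596]
```

```bash
python3 -m creep '{"delta_pos":[[0,0,0],[0,0,0],[0,0,0],[0,0,0.03],[0,0,0.04],[0,0,0.04],[0,0,0.03],[0,0,0.02],[0,0.012,0],[0,0.012,0],[0,0,0]],"twist":[[0,0,6],[0,0,6],[0,0,6],[0,0,0],[0,0,0],[0,0,0],[0,0,0],[0,0,0],[0,0,0],[0,0,0],[0,0,0]]}' 0
python3 - <<'E'
from h import *
p,y=door(150,13.5,0.756); go(*p,100,y)
im,d,K,T=shot("top"); W=cloud(d,K,T); save("t1",im[200:380,220:420].repeat(4,0).repeat(4,1)[:600])
E
```

```text
t: 2.68
ee_pos: [480.4, -18.3, 101.0]
orientation: [0.866, 3.017, 0.002]
ft_force: [0.9, 0.5, 0.4]
width: 0.1
grasp_force: 0.0
pos [480.4 -18.3 101. ] t 2.68 F [0.9 0.5 0.4] w 0.1 yawy 57.97 tilt 0.17
 twist deg [0.1  0.14 0.25]  delta now-frame [0.0016 0.0035 0.001 ]  after-turn [0.0016 0.0035 0.001 ]
```

View pics/t1.png

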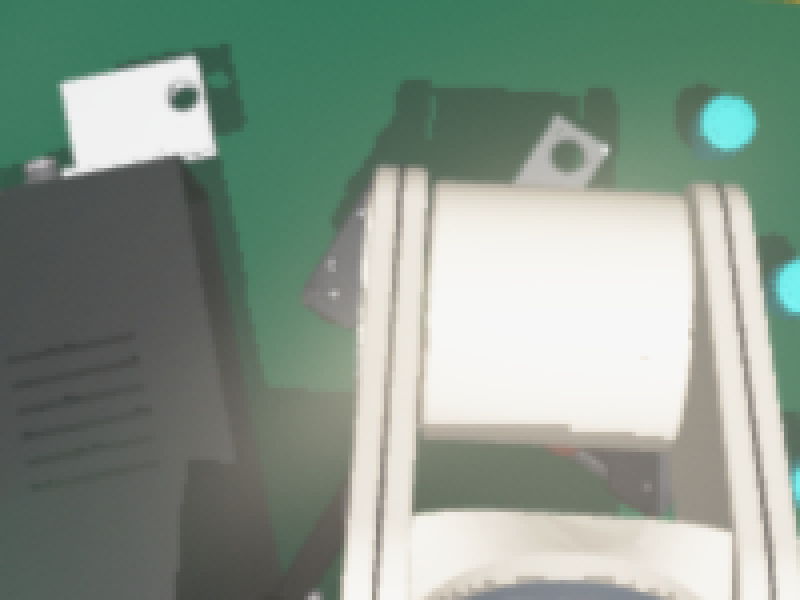

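The arm hides most of the door, but the tongue's hole is still at about (362,238), so the door hasn't moved and the finger is just short of contact. Next I swing about the hinge.

```bash
python3 -m creep '{"delta_pos":[[-0.0007,0.0079,0],[-0.0007,0.0079,0],[-0.0007,0.0079,0],[-0.0007,0.0079,0],[-0.0007,0.0079,0],[-0.0007,0.0079,0],[-0.0007,0.0079,0],[-0.0007,0.0079,0],[-0.0007,0.0079,0],[-0.0007,0.0079,0],[-0.0007,0.0079,0],[-0.0007,0.0079,0],[-0.0007,0.0079,0],[0,0,0]],"twist":[[0,0,-3],[0,0,-3],[0,0,-3],[0,0,-3],[0,0,-3],[0,0,-3],[0,0,-3],[0,0,-3],[0,0,-3],[0,0,-3],[0,0,-3],[0,0,-3],[0,0,-3],[0,0,0]]}' 0
python3 - <<'E'
from h import *
p,y=door(150,13.5,0); go(*p,100,y)
E
```

```text
t: 3.9
ee_pos: [512.2, 77.0, 101.5]
orientation: [-0.194, 3.132, 0.001]
ft_force: [0.6, 0.1, 0.3]
width: 0.7
grasp_force: 0.0
pos [512.2  77.  101.5] t 3.9 F [0.6 0.1 0.3] w 0.7 yawy 97.11 tilt 0.2
 twist deg [-0.    0.2  -3.93]  delta now-frame [-0.0008  0.0156  0.0015]  after-turn [-0.0019  0.0155  0.0015]
```

```bash
python3 -m creep '{"delta_pos":[[0,0.003,0],[0,0.003,0],[0,0.003,0],[0,0.002,0],[0,0.001,0],[0,0,0]],"twist":[[0,0,-1],[0,0,-1],[0,0,-1],[0,0,-0.9],[0,0,0],[0,0,0]]}' 0
python3 - <<'E'
from h import *
p,y=door(150,13.5,0); go(*p,100,y)
im,d,K,T=shot("side"); save("s1",im[170:320,200:400].repeat(4,0).repeat(4,1))
E
```

```text
t: 4.4
ee_pos: [509.7, 86.8, 100.1]
orientation: [-0.297, 3.127, -0.002]
ft_force: [0.8, -5.6, 3.2]
width: 0.4
grasp_force: 2.8
pos [509.7  86.8 100.1] t 4.4 F [ 0.8 -5.6  3.2] w 0.4 yawy 100.86 tilt 0.09
 twist deg [-0.08  0.05 -0.18]  delta now-frame [-0.0025  0.0053  0.0001]  after-turn [-0.0025  0.0053  0.0001]
```

View pics/s1.png

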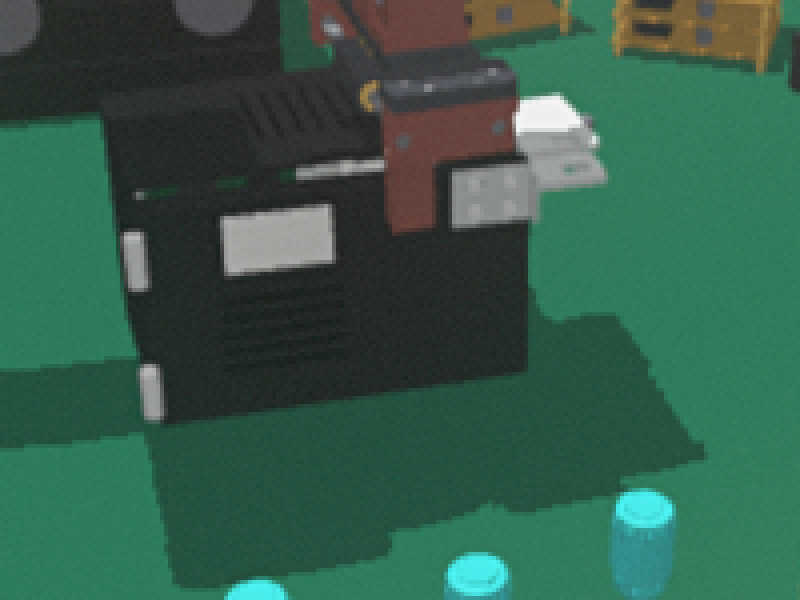

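The finger is on the door, which is nearly shut with its tongue entering the hasp at about (345,210). A 5.6 N push shows it has reached the catch, so I keep pushing.

```bash
python3 -m creep '{"delta_pos":[[0,0.001,0],[0,0.001,0],[0,0.001,0],[0,0.001,0],[0,0.001,0],[0,0,0],[0,0,0]],"twist":[[0,0,0],[0,0,0],[0,0,0],[0,0,0],[0,0,0],[0,0,0],[0,0,0]]}' 0
```

```text
t: 5.03
ee_pos: [507.8, 92.7, 99.5]
orientation: [0.296, -3.127, -0.0]
ft_force: [-0.4, -0.0, -0.1]
width: 0.5
grasp_force: 0.0
```

```bash
python3 -m creep '{"delta_pos":[[0,-0.02,0],[0,-0.02,0],[0,0,-0.04],[0,0,-0.04],[0,0,-0.04],[0,0,-0.04],[0,0,0]],"twist":[[0,0,0],[0,0,0],[0,0,0],[0,0,0],[0,0,0],[0,0,0],[0,0,0]]}' 0
python3 - <<'E'
from h import *
go(515.6,-273.8,260,80.5)
o=get_obs(); T=np.array(camera_params("wrist")["extrinsics"]); print(T.round(3)[:3], (R.from_rotvec(o["orientation"]).inv().apply(T[:3,3]-o["ee_pos"])).round(1))
E
```

```text
t: 5.62
ee_pos: [519.9, 53.7, 267.4]
orientation: [-0.295, 3.115, 0.0]
ft_force: [1.4, -1.0, 0.6]
width: 0.3
grasp_force: 0.0
pos [519.9  53.7 267.4] t 5.62 F [ 1.4 -1.   0.6] w 0.3 yawy 100.82 tilt 0.7
 twist deg [ 0.06  0.71 20.32]  delta now-frame [ 0.0658 -0.3208  0.0069]  after-turn [-0.0498 -0.3237  0.0074]
[[-1.87000e-01  9.41000e-01  2.81000e-01  4.42943e+02]
 [ 9.82000e-01  1.80000e-01  5.20000e-02  3.98080e+01]
 [-1.00000e-03  2.86000e-01 -9.58000e-01  4.61227e+02]] [  75.8    0.6 -194.8]
```

```bash
python3 -m creep '{"delta_pos":[[0,0,0],[0,0,0],[0,0,0],[-0.0055,-0.036,0],[-0.0055,-0.036,0],[-0.0055,-0.036,0],[-0.0055,-0.036,0],[-0.0055,-0.036,0],[-0.0055,-0.036,0],[-0.0055,-0.036,0],[-0.0055,-0.036,0],[-0.0055,-0.036,0],[0,0,0]],"twist":[[0,0,6.7],[0,0,6.8],[0,0,6.8],[0,0,0],[0,0,0],[0,0,0],[0,0,0],[0,0,0],[0,0,0],[0,0,0],[0,0,0],[0,0,0],[0,0,0]]}' 0.75
python3 - <<'E'
from h import *
go(515.6,-273.8,230,80.5)
im,d,K,T=shot("wrist"); save("w1",im); np.savez("pics/w1.npz",im=im,d=d,K=K,T=T)
W=cloud(d,K,T); m=(W[...,2]>100)&(W[...,2]<116)&(np.hypot(W[...,0]-515.6,W[...,1]+273.8)<30); P=W[m]
print(len(P),np.nanmedian(P,0), cv2.minEnclosingCircle(P[P[:,2]>108][:,:2].astype(np.float32)))
im,d,K,T=shot("top"); np.savez("pics/top1.npz",im=im,d=d,K=K,T=T)
W=cloud(d,K,T); m=np.zeros(d.shape,bool); m[235:360,225:320]=True; m&=(W[...,2]>153)&(W[...,2]<166)
save("t2",cv2.resize(im[200:380,190:340],None,fx=4,fy=3.3))
save("t2",cv2.resize(im[205:265,225:305],None,fx=8,fy=8,interpolation=cv2.INTER_CUBIC))
E
```

```text
t: 6.7
ee_pos: [510.8, -279.7, 259.1]
orientation: [0.265, 3.13, -0.003]
ft_force: [-0.3, 0.7, -0.5]
width: 65.7
grasp_force: 0.0
pos [ 510.8 -279.7  259.1] t 6.7 F [-0.3  0.7 -0.5] w 65.7 yawy 80.3 tilt 0.1
 twist deg [-0.1   0.03 -0.2 ]  delta now-frame [-0.0037  0.0067  0.0291]  after-turn [-0.0037  0.0066  0.0291]
935 [ 514.24425569 -272.83487127  110.88875472] ((515.4530029296875, -273.0466003417969), 13.742199897766113)
```

View pics/w1.png

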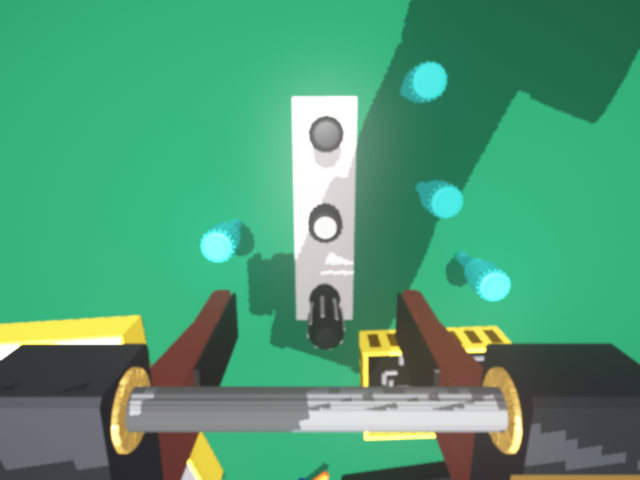

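View pics/t2.png

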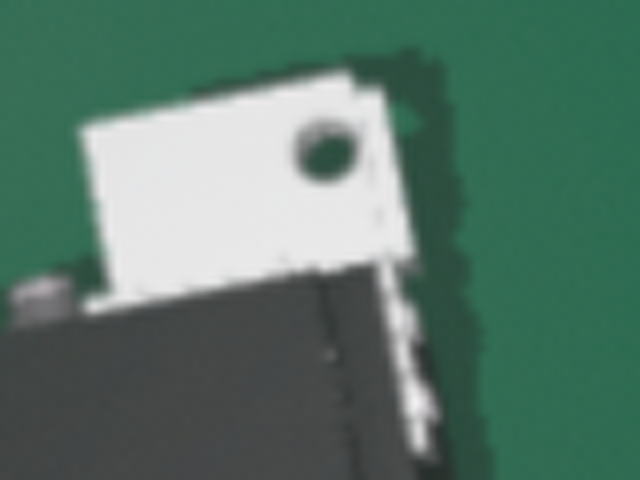

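The wrist view confirms the pin with its bright knob top in the middle hole at (325,222), with a driver on each side along the tool's x axis. In the top crop the door is flush and the tongue lies in line under the lug hole at about (266,224).

```bash
python3 -m creep '{"delta_pos":[[-0.0037,0.0068,0],[0,0,0.03],[0,0,0.035],[0,0,0.035],[0,0,0.03],[0,0,0],[0,0,0]],"twist":[[0,0,0],[0,0,0],[0,0,0],[0,0,0],[0,0,0],[0,0,0],[0,0,0]]}' 0.75
python3 - <<'E'
from h import *
go(515.5,-273.5,79,80.5)
im,d,K,T=shot("wrist"); W=cloud(d,K,T); m=(W[...,2]>108)&(W[...,2]<116)&(np.hypot(W[...,0]-515.6,W[...,1]+273.8)<20); P=W[m]
print(len(P),np.nanmedian(P,0), cv2.minEnclosingCircle(P[:,:2].astype(np.float32)))
E
```

```text
t: 7.38
ee_pos: [515.4, -266.2, 128.9]
orientation: [-0.256, -3.128, -0.003]
ft_force: [0.4, -0.5, -0.4]
width: 65.7
grasp_force: 0.0
pos [ 515.4 -266.2  128.9] t 7.38 F [ 0.4 -0.5 -0.4] w 65.7 yawy 80.63 tilt 0.2
 twist deg [ 0.08 -0.19  0.13]  delta now-frame [-0.0014 -0.0073  0.0498]  after-turn [-0.0013 -0.0072  0.0499]
1910 [ 514.33867151 -272.86399608  111.03124698] ((515.3687133789062, -272.9959716796875), 13.873778343200684)
```

```bash
python3 -m creep '{"delta_pos":[[0,0,0],[0,0,0],[0,0,0]],"twist":[[0,0,0],[0,0,0],[0,0,0]]}' 0.75
python3 - <<'E'
from h import *
go(515.5,-273.2,79,80.5)
E
```

```text
t: 7.68
ee_pos: [517.1, -268.8, 131.6]
orientation: [0.259, 3.128, -0.002]
ft_force: [-0.5, -0.7, 1.1]
width: 65.8
grasp_force: 0.0
pos [ 517.1 -268.8  131.6] t 7.68 F [-0.5 -0.7  1.1] w 65.8 yawy 80.52 tilt 0.19
 twist deg [-0.06  0.18  0.02]  delta now-frame [ 0.001  -0.0045  0.0526]  after-turn [ 0.0008 -0.0046  0.0526]
```

```bash
python3 -m creep '{"delta_pos":[[0.001,-0.0045,0],[0,0,0.02],[0,0,0.02],[0,0,0.0126],[0,0,0],[0,0,0],[0,0,0],[0,0,0],[0,0,0]],"twist":[[0,0,0],[0,0,0],[0,0,0],[0,0,0],[0,0,0],[0,0,0],[0,0,0],[0,0,0],[0,0,0]]}' 0.75
python3 - <<'E'
from h import *
go(515.5,-273.2,79,80.5)
E
```

```text
t: 8.43
ee_pos: [514.8, -273.1, 78.1]
orientation: [0.26, 3.129, -0.001]
ft_force: [0.4, -0.5, -0.1]
width: 65.9
grasp_force: 0.0
pos [ 514.8 -273.1   78.1] t 8.43 F [ 0.4 -0.5 -0.1] w 65.9 yawy 80.52 tilt 0.1
 twist deg [-0.03  0.09  0.02]  delta now-frame [-0.0007 -0.     -0.0009]  after-turn [-0.0007 -0.     -0.0009]
```

Centred, so I close the gripper on the knob and then lift.

```bash
python3 -m creep '{"delta_pos":[[0,0,0],[0,0,0],[0,0,0],[0,0,0],[0,0,0],[0,0,0]],"twist":[[0,0,0],[0,0,0],[0,0,0],[0,0,0],[0,0,0],[0,0,0]]}' 0
python3 -m creep '{"delta_pos":[[0,0,-0.015],[0,0,-0.025],[0,0,-0.03],[0,0,-0.03],[0,0,-0.03],[0,0,-0.03],[0,0,0],[0,0,0],[0,0,0]],"twist":[[0,0,0],[0,0,0],[0,0,0],[0,0,0],[0,0,0],[0,0,0],[0,0,0],[0,0,0],[0,0,0]]}' 0
python3 - <<'E'
from h import *
go(602.5,131.6,238,101)
E
```

```text
t: 8.93
ee_pos: [514.1, -272.7, 77.1]
orientation: [-0.26, -3.131, 0.0]
ft_force: [-0.1, -0.4, -0.3]
width: 29.6
grasp_force: 0.0
t: 9.68
ee_pos: [513.7, -272.4, 236.4]
orientation: [-0.26, -3.13, -0.001]
ft_force: [-0.3, -0.2, -0.3]
width: 1.1
grasp_force: 0.0
pos [ 513.7 -272.4  236.4] t 9.68 F [-0.3 -0.2 -0.3] w 1.1 yawy 80.52 tilt 0.05
 twist deg [ 2.000e-02 -4.000e-02 -2.048e+01]  delta now-frame [-0.021   0.4131 -0.0015]  after-turn [-0.1643  0.3797 -0.0016]
```

The fingers were still at 29.6 mm with no grip when I lifted, so I chained the lift too early. I'll check where the pin is.

```bash
python3 -m creep '{"delta_pos":[[0,0,0],[0,0,0]],"twist":[[0,0,0],[0,0,0]]}' 0.75
python3 - <<'E'
from h import *
go(515.5,-273.2,79,80.5)
im,d,K,T=shot("wrist"); save("w2",im)
W=cloud(d,K,T); m=(W[...,2]>85)&(W[...,2]<135)&(np.hypot(W[...,0]-515.6,W[...,1]+273.8)<30); P=W[m]
z=np.nanpercentile(P[:,2],90); print(len(P),z,np.nanmax(P[:,2]), cv2.minEnclosingCircle(P[P[:,2]>z-3][:,:2].astype(np.float32)))
E
```

```text
t: 9.85
ee_pos: [513.3, -272.2, 235.4]
orientation: [-0.259, -3.128, -0.002]
ft_force: [-0.5, -0.4, 0.2]
width: 10.4
grasp_force: 0.0
pos [ 513.3 -272.2  235.4] t 9.85 F [-0.5 -0.4  0.2] w 10.4 yawy 80.52 tilt 0.17
 twist deg [ 0.06 -0.16  0.02]  delta now-frame [-0.0028 -0.0007  0.1564]  after-turn [-0.0023 -0.0006  0.1564]
1184 112.19201795737462 113.91691688653071 ((515.266845703125, -272.79620361328125), 13.639749526977539)
```

View pics/w2.png

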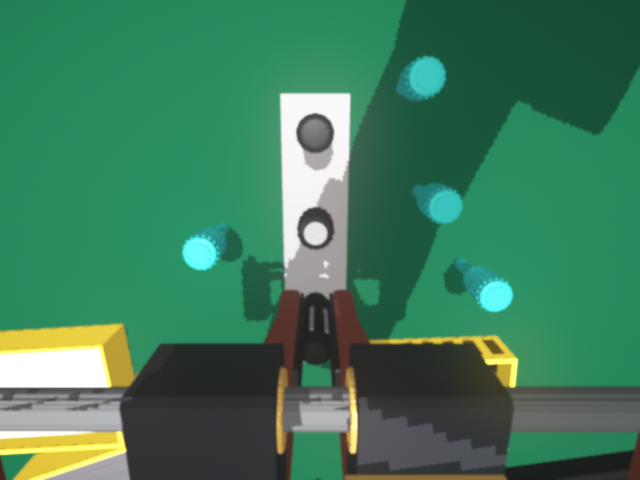

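The pin still stands in the middle hole at (315,232), and both drivers are undisturbed. I'll redo the grasp with more closing time.

```bash
python3 -m creep '{"delta_pos":[[-0.0022,-0.0006,0],[0,0,0],[0,0,0],[0,0,0],[0,0,0.03],[0,0,0.035],[0,0,0.035],[0,0,0.03],[0,0,0.02],[0,0,0.0064],[0,0,0],[0,0,0],[0,0,0],[0,0,0]],"twist":[[0,0,0],[0,0,0],[0,0,0],[0,0,0],[0,0,0],[0,0,0],[0,0,0],[0,0,0],[0,0,0],[0,0,0],[0,0,0],[0,0,0],[0,0,0],[0,0,0]]}' 0.75
python3 - <<'E'
from h import *
go(515.3,-272.9,79,80.5)
E
```

```text
t: 11.07
ee_pos: [517.4, -274.3, 82.5]
orientation: [0.259, 3.128, -0.002]
ft_force: [-0.4, 0.4, -0.5]
width: 65.6
grasp_force: 0.0
pos [ 517.4 -274.3   82.5] t 11.07 F [-0.4  0.4 -0.5] w 65.6 yawy 80.52 tilt 0.18
 twist deg [-0.06  0.17  0.02]  delta now-frame [0.0023 0.0011 0.0034]  after-turn [0.0023 0.001  0.0035]
```

```bash
python3 -m creep '{"delta_pos":[[0,0,0],[0,0,0],[0,0,0],[0,0,0],[0,0,0],[0,0,0]],"twist":[[0,0,0],[0,0,0],[0,0,0],[0,0,0],[0,0,0],[0,0,0]]}' 0.75
python3 - <<'E'
from h import *
go(515.3,-272.9,79,80.5)
E
```

```text
t: 11.57
ee_pos: [516.2, -273.7, 80.7]
orientation: [-0.26, -3.131, -0.0]
ft_force: [-0.2, -0.4, -0.4]
width: 66.1
grasp_force: 0.0
pos [ 516.2 -273.7   80.7] t 11.57 F [-0.2 -0.4 -0.4] w 66.1 yawy 80.51 tilt 0.0
 twist deg [ 0.   -0.    0.01]  delta now-frame [0.001  0.0006 0.0017]  after-turn [0.001  0.0006 0.0017]
```

```bash
python3 -m creep '{"delta_pos":[[0.0005,0.0005,0.001],[0,0,0],[0,0,0],[0,0,0],[0,0,0],[0,0,0],[0,0,0],[0,0,0],[0,0,0],[0,0,0],[0,0,0],[0,0,0]],"twist":[[0,0,0],[0,0,0],[0,0,0],[0,0,0],[0,0,0],[0,0,0],[0,0,0],[0,0,0],[0,0,0],[0,0,0],[0,0,0],[0,0,0]]}' 0
```

```text
t: 12.57
ee_pos: [515.8, -273.1, 79.7]
orientation: [0.26, 3.131, -0.0]
ft_force: [-0.4, -0.8, 0.2]
width: 0.7
grasp_force: 0.0
```

```bash
python3 - <<'E'
from h import *
o=get_obs(); print(o["width"],o["grasp_force"],o["ee_pos"])
a,d,K,T=shot("wrist"); b,d2,K2,T2=shot("side")
P=R.from_rotvec(o["orientation"])
for n,K_,T_ in(("w",K,T),("s",K2,T2)):
    for off in(0,-19): 
        q=np.linalg.inv(T_)@np.append(o["ee_pos"]+P.apply([0,0,off]),1); print(n,off,(K_@(q[:3]/q[2]))[:2].round(1))
save("w3",np.hstack([cv2.resize(a[180:480,190:450],(400,460)),cv2.resize(b[290:440,230:430],(400,300)).repeat(1,0) if 0 else cv2.copyMakeBorder(cv2.resize(b[290:440,230:430],(400,300)),0,160,0,0,cv2.BORDER_CONSTANT)]))
E
```

```text
0.6852004340598314 0.0 [ 515.82510115 -273.09618489   79.68210966]
w 0 [315.7 288.6]
w -19 [315.7 304.2]
s 0 [327.5 365.5]
s -19 [327.6 357.1]
```

View pics/w3.png

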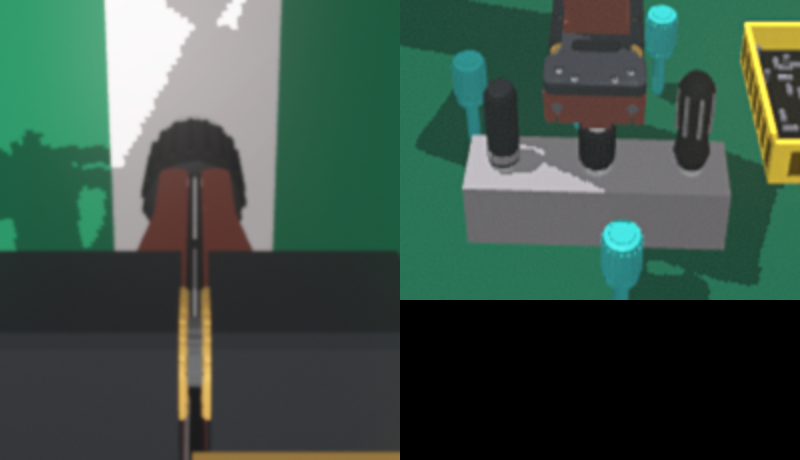

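The fingers look to be above the knob: in the side crop the tips end at about side pixel (328,351), while the reported TCP projects to (327.5,365.5). I'll check the heights by depth.

```bash
python3 - <<'E'
from h import *
q0=lambda p,K,T:(lambda q:(K@(q[:3]/q[2]))[:2].round(1))(np.linalg.inv(T)@np.append(p,1))
for n in("side","wrist"):
    im,d,K,T=shot(n); W=cloud(d,K,T)
    if n=="side":
        print("s1 TCP px",q0([509.7,86.8,100.1],K,T),"knobtop",q0([515.3,-272.9,111],K,T),"block",q0([515.3,-300,65],K,T))
        for v in range(330,386,4): print(v,W[v,327].round(0),im[v,327])
    else:
        for v in range(255,320,5): print(v,W[v,308].round(0),W[v,322].round(0),im[v,308])
im,d,K,T=shot("top"); W=cloud(d,K,T)
print("top: tool",[W[v,473].round(0) for v in range(262,284,4)])
o=get_obs(); print(o["ee_pos"],o["qpos"].round(4))
E
```

```text
s1 TCP px [302.6 238.3] knobtop [327.3 351.4] block [329.5 385.2]
330 [ 502. -357.  236.] [79 82 87]
334 [ 502. -359.  231.] [49 54 56]
338 [ 502. -358.  223.] [87 60 56]
342 [ 503. -351.  209.] [94 60 53]
346 [ 503. -352.  203.] [95 61 56]
350 [ 503. -351.  195.] [93 61 56]
354 [ 514. -279.  112.] [145 141 141]
358 [ 513. -285.  109.] [40 42 44]
362 [ 513. -286.  102.] [38 38 37]
366 [ 513. -286.   94.] [36 38 39]
370 [ 513. -287.   85.] [40 43 41]
374 [ 513. -286.   75.] [42 42 41]
378 [ 514. -285.   64.] [127 127 129]
382 [ 512. -293.   65.] [133 131 135]
255 [ 503. -275.   65.] [ 504. -268.   64.] [177 173 172]
260 [ 502. -275.   75.] [ 503. -268.   77.] [73 71 71]
265 [ 502. -274.   84.] [ 503. -268.   84.] [63 61 61]
270 [ 502. -274.   92.] [ 503. -268.   92.] [59 58 58]
275 [ 502. -274.   98.] [ 502. -268.  100.] [58 57 57]
280 [ 502. -274.  104.] [ 503. -268.  105.] [55 53 53]
285 [ 502. -274.  110.] [ 503. -268.  109.] [57 56 56]
290 [ 503. -274.  113.] [ 505. -269.  111.] [88 65 62]
295 [ 503. -274.  118.] [ 504. -269.  118.] [101  64  58]
300 [ 503. -274.  124.] [ 504. -269.  123.] [100  62  56]
305 [ 503. -274.  127.] [ 504. -269.  128.] [99 60 55]
310 [ 503. -274.  134.] [ 504. -269.  132.] [98 60 53]
315 [ 503. -274.  137.] [ 505. -269.  134.] [98 59 53]
top: tool [array([ 535., -286.,   64.]), array([ 516., -247.,  192.]), array([ 505., -234.,  235.]), array([ 498., -235.,  232.]), array([ 493., -242.,  208.]), array([ 487., -245.,  197.])]
[ 515.82828073 -273.11007279   79.6831814 ] [-0.5073  0.5094  1.7933 -0.      0.8389 -1.9126]
```

```bash
python3 - <<'E'
from h import *
f=np.load("pics/w1.npz"); im,d,K,T=[f[k] for k in("im","d","K","T")]; W=cloud(d,K,T)
hs=cv2.cvtColor(im,cv2.COLOR_RGB2HSV); red=((hs[...,0]<10)|(hs[...,0]>172))&(hs[...,1]>70)&(W[...,2]>150)
for n,s in(("L",slice(150,240)),("R",slice(395,480))):
    m=np.zeros(red.shape,bool); m[285:480,s]=red[285:480,s]; P=W[m]; print(n,len(P),np.nanpercentile(P,[1,5,50,95],axis=0).round(0).tolist())
print("TCP then 510.8 -279.7 259.1; cam",T[:3,3].round(0))
im,d,K,T=shot("side"); W=cloud(d,K,T)
print("body pts low", [ (u,np.nanmin(np.where(W[300:375,u,1]<-320,W[300:375,u,2],np.nan)).round(0)) for u in(310,318,327,335,342)])
E
```

```text
L 4167 [[491.0, -321.0, 298.0], [491.0, -319.0, 308.0], [493.0, -314.0, 350.0], [511.0, -311.0, 374.0]]
R 4063 [[504.0, -247.0, 297.0], [504.0, -246.0, 306.0], [506.0, -242.0, 351.0], [523.0, -235.0, 374.0]]
TCP then 510.8 -279.7 259.1; cam [ 436. -266.  454.]
body pts low [(310, np.float64(195.0)), (318, np.float64(193.0)), (327, np.float64(196.0)), (335, np.float64(194.0)), (342, np.float64(194.0))]
```

By depth, both the fingertips and the gripper's body sit about 34 mm higher than the reported TCP implies: tips at 297 against 259, body at 194 against 160. Sideways they agree, so the fingers simply closed above the knob. I'll open and go about 33 mm lower, watching the force.

```bash
python3 -m creep '{"delta_pos":[[0,0,-0.004],[0,0,0],[0,0,0],[0,0,0],[0,0,0],[0,0,0],[0,0,0],[0,0,0],[0,0,0],[0,0,0],[0,0,0.008],[0,0,0.01],[0,0,0.01],[0,0,0.009],[0,0,0],[0,0,0],[0,0,0],[0,0,0],[0,0,0]],"twist":[[0,0,0],[0,0,0],[0,0,0],[0,0,0],[0,0,0],[0,0,0],[0,0,0],[0,0,0],[0,0,0],[0,0,0],[0,0,0],[0,0,0],[0,0,0],[0,0,0],[0,0,0],[0,0,0],[0,0,0],[0,0,0],[0,0,0]]}' 0.75
python3 - <<'E'
from h import *
go(515.3,-272.9,46,80.5)
im,d,K,T=shot("side"); W=cloud(d,K,T)
print("body pts low", [ (u,np.nanmin(np.where(W[300:385,u,1]<-320,W[300:385,u,2],np.nan)).round(0)) for u in(318,327,335)])
E
```

```text
t: 14.45
ee_pos: [516.2, -273.3, 47.1]
orientation: [0.26, 3.13, -0.001]
ft_force: [-0.2, -1.0, -0.6]
width: 66.2
grasp_force: 0.0
pos [ 516.2 -273.3   47.1] t 14.45 F [-0.2 -1.  -0.6] w 66.2 yawy 80.52 tilt 0.05
 twist deg [-0.02  0.05  0.02]  delta now-frame [0.0009 0.0003 0.0011]  after-turn [0.0009 0.0003 0.0011]
body pts low [(318, np.float64(164.0)), (327, np.float64(162.0)), (335, np.float64(161.0))]
```

```bash
python3 -m creep '{"delta_pos":[[0.0005,0,0],[0,0,0],[0,0,0],[0,0,0],[0,0,0],[0,0,0],[0,0,0],[0,0,0],[0,0,0],[0,0,0],[0,0,0],[0,0,0]],"twist":[[0,0,0],[0,0,0],[0,0,0],[0,0,0],[0,0,0],[0,0,0],[0,0,0],[0,0,0],[0,0,0],[0,0,0],[0,0,0],[0,0,0]]}' 0
python3 - <<'E'
from h import *
go(515.3,-272.9,46,80.5)
E
```

```text
t: 15.5
ee_pos: [515.4, -273.0, 46.7]
orientation: [0.26, 3.131, -0.0]
ft_force: [-0.2, 0.3, 1.2]
width: 27.4
grasp_force: 30.0
pos [ 515.4 -273.    46.7] t 15.5 F [-0.2  0.3  1.2] w 27.4 yawy 80.52 tilt 0.01
 twist deg [-0.    0.01  0.02]  delta now-frame [0.0001 0.0001 0.0007]  after-turn [0.0001 0.0001 0.0007]
```

Gripped at 27.4 mm with 30 N. Lifting.

```bash
python3 -m creep '{"delta_pos":[[0,0,-0.01],[0,0,-0.02],[0,0,-0.03],[0,0,-0.03],[0,0,-0.03],[0,0,-0.03],[0,0,-0.03],[0,0,-0.02],[0,0,0],[0,0,0],[0,0,0]],"twist":[[0,0,0],[0,0,0],[0,0,0],[0,0,0],[0,0,0],[0,0,0],[0,0,0],[0,0,0],[0,0,0],[0,0,0],[0,0,0]]}' 0
python3 - <<'E'
from h import *
go(602.5,131.6,240,80.5)
im,d,K,T=shot("side"); W=cloud(d,K,T); 
m=(W[...,1]<-240)&(W[...,1]>-310)&(abs(W[...,0]-515)<30)&(W[...,2]>120); print("lowest held",np.nanpercentile(W[m][:,2],[0,1,5]))
E
```

```text
t: 16.42
ee_pos: [514.4, -272.4, 245.5]
orientation: [-0.26, -3.129, -0.001]
ft_force: [0.3, 0.1, -1.5]
width: 27.2
grasp_force: 30.0
pos [ 514.4 -272.4  245.5] t 16.42 F [ 0.3  0.1 -1.5] w 27.2 yawy 80.52 tilt 0.12
 twist deg [ 0.04 -0.11  0.02]  delta now-frame [-0.0203  0.413   0.0057]  after-turn [-0.0202  0.413   0.0055]
lowest held [208.66245604 226.73270181 280.50606882]
```

```bash
python3 -m creep '{"delta_pos":[[-0.001,0.02,0],[-0.0017,0.034,0],[-0.0017,0.034,0],[-0.0017,0.034,0],[-0.0017,0.034,0],[-0.0017,0.034,0],[-0.0017,0.034,0],[-0.0017,0.034,0],[-0.0017,0.034,0],[-0.0017,0.034,0],[-0.0017,0.034,0],[-0.0017,0.034,0],[-0.0005,0.019,0],[0,0,0],[0,0,0],[0,0,0],[0,0,0],[0,0,0],[0,0,0],[0,0,0]],"twist":[[0,0,0],[0,0,0],[0,0,0],[0,0,0],[0,0,0],[0,0,0],[0,0,0],[0,0,0],[0,0,0],[0,0,0],[0,0,0],[0,0,0],[0,0,0],[0,0,0],[0,0,0],[0,0,0],[0,0,0],[0,0,0],[0,0,0],[0,0,0]]}' 0
python3 - <<'E'
from h import *
go(602.5,131.6,240,80.5)
im,d,K,T=shot("wrist"); save("w4",im); np.savez("pics/w4.npz",im=im,d=d,K=K,T=T)
q=np.linalg.inv(T)@np.array([602.5,131.6,156,1]); print((K@(q[:3]/q[2]))[:2])
E
```

```text
t: 18.13
ee_pos: [603.3, 130.2, 246.8]
orientation: [0.261, 3.131, -0.0]
ft_force: [0.5, -0.6, -0.8]
width: 27.6
grasp_force: 30.0
pos [603.3 130.2 246.8] t 18.13 F [ 0.5 -0.6 -0.8] w 27.6 yawy 80.45 tilt 0.01
 twist deg [ 0.    0.01 -0.05]  delta now-frame [0.0011 0.0012 0.0068]  after-turn [0.0011 0.0012 0.0068]
[317.57461894 239.43677994]
```

View pics/w4.png

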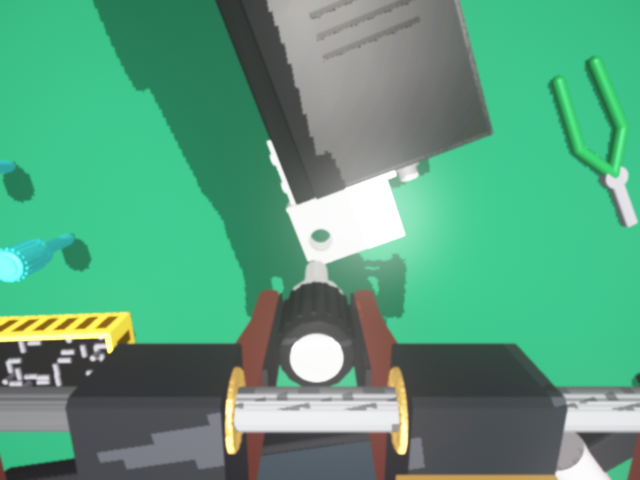

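The wrist view shows the lug hole at about (320,238), unobstructed, and the held pin's tip at about (317,266), pointing at it.

```bash
cat >> h.py <<'E'
def hole(im,K,T,u,v,z=156,r=16,s=6):
    g=cv2.cvtColor(im,cv2.COLOR_RGB2GRAY)[v-r:v+r+1,u-r:u+r+1]; g=cv2.resize(g,None,fx=s,fy=s,interpolation=cv2.INTER_CUBIC)
    t,_=cv2.threshold(g,0,255,cv2.THRESH_OTSU)
    for th in(t,200):
        cs,_=cv2.findContours((g<th).astype(np.uint8),cv2.RETR_EXTERNAL,cv2.CHAIN_APPROX_NONE)
        for c in cs:
            x,y,w,h=cv2.boundingRect(c)
            if cv2.contourArea(c)>60*s and x>0 and y>0 and x+w<g.shape[1] and y+h<g.shape[0]:
                pts=np.array([ray((a+.5)/s-.5+u-r,(b+.5)/s-.5+v-r,z,K,T)[:2] for a,b in c[:,0]],np.float32); e=cv2.fitEllipse(pts); (cc,rr)=cv2.minEnclosingCircle(pts)
                print(" th",th,"ell",np.round(e[0],1),np.round(e[1],1),"circ",np.round(cc,1),round(rr,2))
E
python3 - <<'E'
from h import *
f=np.load("pics/w4.npz"); im,d,K,T=[f[k] for k in("im","d","K","T")]; hole(im,K,T,320,238)
f=np.load("pics/top1.npz"); im,d,K,T=[f[k] for k in("im","d","K","T")]; print("top"); hole(im,K,T,266,224,r=7,s=10)
im,d,K,T=shot("wrist"); go(602.5,131.6,240,80.5); print("again"); hole(im,K,T,320,238)
E
```

```text
th 197.0 ell [600.  133.7] [ 9.3 12.6] circ [599.8 133.7] 6.45
 th 200 ell [600.  133.7] [ 9.4 12.7] circ [599.8 133.7] 6.54
top
 th 165.0 ell [603.  132.1] [14.2 15.3] circ [603.1 132. ] 7.86
 th 200 ell [603.3 132.1] [16.4 17.6] circ [603.2 131.8] 9.12
pos [603.4 130.6 246.8] t 18.23 F [-1.1 -0.8 -2.6] w 27.4 yawy 80.48 tilt 0.01
 twist deg [ 0.    0.01 -0.02]  delta now-frame [0.001  0.0009 0.0068]  after-turn [0.001  0.0009 0.0068]
again
 th 197.0 ell [600.  133.7] [ 9.3 12.6] circ [599.7 133.7] 6.54
 th 200 ell [600.  133.7] [ 9.3 12.8] circ [600.  133.7] 6.6
```

```bash
python3 -m creep '{"delta_pos":[[0.0003,0.001,0.01],[0,0,0.015],[0,0,0.015],[0,0,0.007],[0,0,0],[0,0,0],[0,0,0],[0,0,0],[0,0,0],[0,0,0],[0,0,0],[0,0,0],[0,0,0]],"twist":[[0,0,0],[0,0,0],[0,0,0],[0,0,0],[0,0,0],[0,0,0],[0,0,0],[0,0,0],[0,0,0],[0,0,0],[0,0,0],[0,0,0],[0,0,0]]}' 0
python3 - <<'E'
from h import *
go(603.1,132.3,193,80.5)
im,d,K,T=shot("wrist"); save("w5",cv2.resize(im[180:300,240:400],(800,600),interpolation=cv2.INTER_CUBIC)); np.savez("pics/w5.npz",im=im,d=d,K=K,T=T)
for p in([603.1,132.3,156],):
    q=np.linalg.inv(T)@np.append(p,1); print((K@(q[:3]/q[2]))[:2])
E
```

```text
t: 19.32
ee_pos: [603.2, 132.1, 199.8]
orientation: [0.26, 3.131, 0.0]
ft_force: [-0.5, 0.4, -1.1]
width: 27.4
grasp_force: 30.0
pos [603.2 132.1 199.8] t 19.32 F [-0.5  0.4 -1.1] w 27.4 yawy 80.52 tilt 0.01
 twist deg [0.   0.01 0.02]  delta now-frame [0.0002 0.0002 0.0068]  after-turn [0.0002 0.0002 0.0068]
[316.15841515 261.18554116]
```

View pics/w5.png

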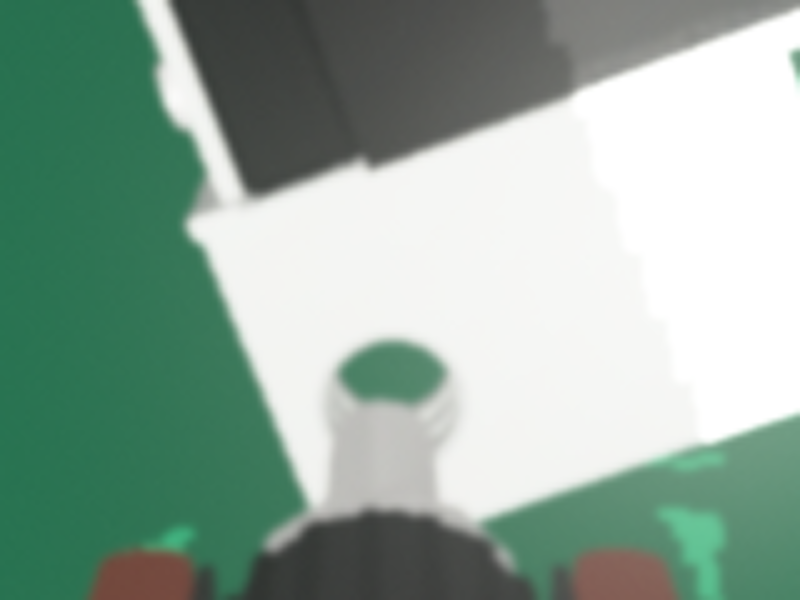

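The hole spans crop columns 328–460, centred on full-image column 318.8, with its top rim at row 247.6. The pin's tip is centred on column 316.6, so the hole is about 1.3 mm further along tool +y.

```bash
python3 - <<'E'
from h import *
f=np.load("pics/w5.npz"); im,d,K,T=[f[k] for k in("im","d","K","T")]
a=ray(318.7,247.4,156,K,T); w=T[:3,1][:2]/np.linalg.norm(T[:2,1]); l=ray(305.5,260,156,K,T); r=ray(331.9,260,156,K,T)
c=a[:2]+7.75*w; print("rim",a.round(1),"centre",c.round(1),"mid LR",((l+r)/2).round(1),np.linalg.norm(l-r))
go(c[0],c[1],193,80.5)
# pin tip (bottom z=199.8-36.7=163): its far-side top edge row 180+398/5
t=ray(316.6,180+400/5-.5,199.8-36.7,K,T); print("tip upper edge",t.round(1), "-> centre if tip r~4:",(t[:2]+4*w).round(1))
E
```

```text
rim [595.  135.2 156. ] centre [602.7 133.9] mid LR [602.6 133.9 156. ] 15.503066624062987
pos [603.2 132.1 199.7] t 19.37 F [ 0.1 -0.5 -1.7] w 27.7 yawy 80.52 tilt 0.0
 twist deg [-0.    0.    0.02]  delta now-frame [0.0008 0.0017 0.0067]  after-turn [0.0008 0.0017 0.0067]
tip upper edge [599.9 133.1 163.1] -> centre if tip r~4: [603.9 132.4]
```

```bash
python3 -m creep '{"delta_pos":[[0.0006,0.0014,0],[0,0,0],[0,0,0],[0,0,0],[0,0,0.003],[0,0,0.003],[0,0,0.003],[0,0,0.003],[0,0,0.003],[0,0,0.003],[0,0,0],[0,0,0],[0,0,0]],"twist":[[0,0,0],[0,0,0],[0,0,0],[0,0,0],[0,0,0],[0,0,0],[0,0,0],[0,0,0],[0,0,0],[0,0,0],[0,0,0],[0,0,0],[0,0,0]]}' 0
python3 - <<'E'
from h import *
go(602.9,133.5,137.7,80.5); print(get_obs()["moment"].round(2))
E
```

```text
t: 20.45
ee_pos: [602.9, 133.6, 181.7]
orientation: [0.26, 3.131, 0.0]
ft_force: [-0.0, 0.1, -1.7]
width: 27.6
grasp_force: 30.0
pos [602.9 133.6 181.7] t 20.45 F [-0.   0.1 -1.7] w 27.6 yawy 80.52 tilt 0.01
 twist deg [0.   0.01 0.02]  delta now-frame [-0.     -0.0001  0.044 ]  after-turn [-0.     -0.0001  0.044 ]
[-0.05  0.04 -0.  ]
```

The tip is inside the upper lug with no side force, so I continue down.

```bash
python3 -m creep '{"delta_pos":[[0,0,0.003],[0,0,0.003],[0,0,0.003],[0,0,0.003],[0,0,0.003],[0,0,0.003],[0,0,0.003],[0,0,0.003],[0,0,0.003],[0,0,0.003],[0,0,0.003],[0,0,0.003],[0,0,0],[0,0,0],[0,0,0],[0,0,0]],"twist":[[0,0,0],[0,0,0],[0,0,0],[0,0,0],[0,0,0],[0,0,0],[0,0,0],[0,0,0],[0,0,0],[0,0,0],[0,0,0],[0,0,0],[0,0,0],[0,0,0],[0,0,0],[0,0,0]]}' 0
python3 - <<'E'
from h import *
go(602.9,133.5,137.7,80.5); print(get_obs()["moment"].round(2))
E
```

```text
t: 21.78
ee_pos: [603.0, 133.6, 145.9]
orientation: [0.26, 3.13, 0.0]
ft_force: [-0.7, -0.9, -1.4]
width: 27.4
grasp_force: 30.0
pos [603.  133.6 145.9] t 21.78 F [-0.7 -0.9 -1.4] w 27.4 yawy 80.52 tilt 0.02
 twist deg [0.01 0.02 0.02]  delta now-frame [ 0.0001 -0.0001  0.0082]  after-turn [ 0.0001 -0.0001  0.0082]
[ 0.01  0.01 -0.  ]
```

```bash
python3 -m creep '{"delta_pos":[[0,0,0.002],[0,0,0.002],[0,0,0.002],[0,0,0.001],[0,0,0.001],[0,0,0],[0,0,0],[0,0,0]],"twist":[[0,0,0],[0,0,0],[0,0,0],[0,0,0],[0,0,0],[0,0,0],[0,0,0],[0,0,0]]}' 0
```

```text
t: 22.45
ee_pos: [602.8, 133.5, 137.7]
orientation: [0.26, 3.131, -0.0]
ft_force: [-0.6, 0.1, -0.4]
width: 27.6
grasp_force: 30.0
```

At seat height, and the pin's weight is coming off the wrist. Releasing.

```bash
python3 -m creep '{"delta_pos":[[0,0,0],[0,0,0],[0,0,0],[0,0,0],[0,0,0],[0,0,0],[0,0,0],[0,0,0],[0,0,0],[0,0,0],[0,0,0],[0,0,0]],"twist":[[0,0,0],[0,0,0],[0,0,0],[0,0,0],[0,0,0],[0,0,0],[0,0,0],[0,0,0],[0,0,0],[0,0,0],[0,0,0],[0,0,0]]}' 0.75
```

```text
t: 23.45
ee_pos: [602.8, 133.5, 137.7]
orientation: [-0.26, -3.131, 0.0]
ft_force: [0.2, -0.1, 0.2]
width: 65.8
grasp_force: 0.0
```

```bash
python3 -m creep '{"delta_pos":[[0,0,-0.01],[0,0,-0.02],[0,0,-0.03],[0,0,-0.03],[0,0,-0.03],[0,0,-0.02],[0,0,0],[0,0,0],[0,0,0],[0,0,0],[0,0,0],[0,0,0]],"twist":[[0,0,0],[0,0,0],[0,0,0],[0,0,0],[0,0,0],[0,0,0],[0,0,0],[0,0,0],[0,0,0],[0,0,0],[0,0,0],[0,0,0]]}' 0.75
python3 - <<'E'
from h import *
im,d,K,T=shot("wrist"); W=cloud(d,K,T); m=(W[...,2]>175)&(W[...,2]<215)&(np.hypot(W[...,0]-603,W[...,1]-133)<30); P=W[m]
z=np.nanpercentile(P[:,2],90); print(len(P),"top",z,cv2.minEnclosingCircle(P[P[:,2]>z-4][:,:2].astype(np.float32)))
s,d2,_,_=shot("side")
save("fin",np.hstack([cv2.resize(im[120:360,200:420],(400,436)),cv2.resize(s[160:320,220:367],(400,436))]))
E
```

```text
t: 24.45
ee_pos: [602.2, 133.4, 276.4]
orientation: [-0.26, -3.129, 0.001]
ft_force: [0.4, -0.4, -0.2]
width: 65.6
grasp_force: 0.0
1642 top 203.11642715914923 ((602.6721801757812, 133.86569213867188), 13.84088134765625)
```

View pics/fin.png

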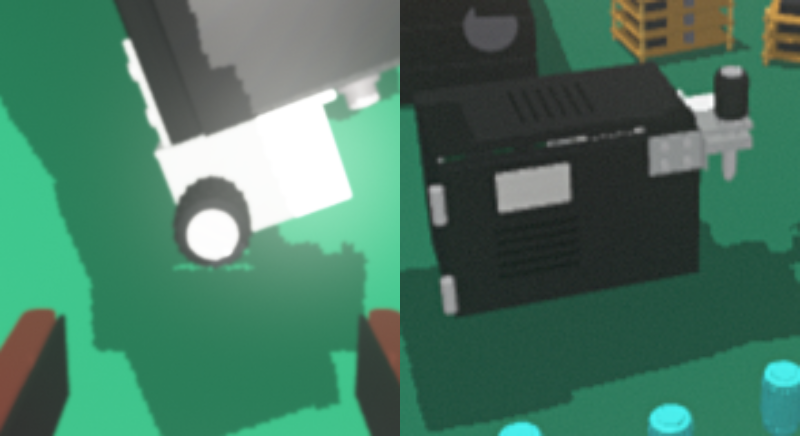

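The pin stands upright at the hasp: knob at wrist-crop (212,225), shank showing below the lower lug at side-crop (730,165). Its top is at 203 mm against 202 expected, and the door is flush. Everything is clear, so I hand it in.

```bash
python3 -c "
from workcell import close_job; print(close_job())"
```

```text
the job is handed in; nothing more can be done
None
```

I shut the door on its catch, seated the pin upright through the hasp (knob top measured at 203 mm, 202 expected) and handed the job in at about 24.5 s, verdict not shown; two grasps closed above the knob because the fingertips sat about 34 mm higher than the reported TCP, which I measured by camera depth and corrected for.

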